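# Release the ratchet clamp and push its jaw open

## Robot

A 6-joint arm with a two-finger parallel gripper is mounted at the origin on a cart in front of the work surface, level with it; the furniture and walls round the work are solid. World frame = base frame: x ahead of the robot, y to its left, z up, the work surface at z = 0. Lengths are in m, angles in rad, forces in N, time in s.
With the tool pointing down it reaches from about 0.35 to 0.975 m from the base axis. Payload 4.9 kg.
Tool frame: the origin (TCP) lies at the very end of the fingers, on their centre line; the grasp point (between the pads) lies 19 mm behind it; z points along the fingers, y is the line along which they close (so a half turn about z gives the same grasp; the last joint's range is limited). The gripper opens to 85 mm and grips with 20 to 120 N. Pads are 22 mm wide; open, the fingers measure 114 mm over their backs; the gripper's body (76 mm by 85 mm) begins 54 mm behind the grasp point. The pads swing forward as they close: fully open they stand 13 mm farther back than shut.
Start: joints at [-1.321, 0.053, 1.613, -0, 1.476, -0.119], TCP at [0.225, -0.583, 0.231] pointing down, gripper open.
Joint ranges: [-3.01, 3.01], [-1.01, 2.22], [0.06, 2.58], [-1.02, 4.17], [0.09, 2.62], [-3.14, 3.14]. Speed limits (rad/s): [2.57, 2.57, 3.14, 3.14, 3.14, 3.14].

## Interface

Orientations are given as a unit quaternion [w, x, y, z].
In Python, from plant import manip, vision, order gives the robot as it stands.
- The arm moves only by the tool play_rows, never from a script. Its argument "steps" is a list that holds one entry, the list of rows, each a list of 6 numbers: the shift along the tool's x, y, z in mm, then the turn, a rotation vector about the tool's x, y, z in degrees. A call has 1 to 12 rows; each row is the pose to reach, as a shift and turn from the pose commanded when the call began, along the tool's axes at that moment; what a row does not reach only later rows make up. A row lasts 1/12 s, in which the tool goes at most 41.7 mm and 7.16 degrees, less where a joint would pass 70% of its speed; a pose out of reach is approached as far as the arm can. A call with a gripper value outside its range is refused whole. "claw" is the gripper's target within -1 to 1 (fully open at 1, half-way at 0, shut at -1), set as the call begins (left out, the last holds). The fingers move at their own pace and stop on an object; the grip force is fixed at half the most. Time passes only in rows, so rows that repeat a pose let the fingers close. It gives the time, the measured TCP pose, the force, the opening and the grip force at its end, in the units of the state.
- manip.state(): the state, without advancing time (a new reading comes with each control period).
- vision.grab_frame(name): name is "side" or "top" or "wrist"; returns (picture, depth): 420x560x3 uint8, blue, green, red; 420x560 float32, m along the optical axis (not along the pixel's ray), 0 where there is no reading.
- vision.camera_info(name): a dict with "K" (3x3 intrinsics, pixels), "eye" and "orientation" of the camera in the world; the wrist camera has in their place "T_tool_cam" (4x4, takes a point from camera to tool coordinates, whose origin is the TCP and whose axes are the flange's). Camera axes: x right, y down, z forward; pixel columns grow to the right and rows downward; lengths in m; the calibration is good to about 2 mm. The wrist camera is an equidistant fisheye: a pixel r from the principal point sees the ray r / f radians off the axis. A picture is of the moment at which its call begins: read the wrist's pose just before it. camera_info takes no time and is no camera call.
- order.job_done(): hands the job in; it is judged then, once.
The state is a dict: "time": time; "joint_pos": joint angles; "joint_vel": joint speeds; "joint_efforts": joint torques, N m; "tool_pos": TCP position; "tool_rot": TCP orientation; "contact_force": force on the tool from outside, world axes, zero at the start; "ft_torque": the same for the moment, N m; "gripper_width": opening from 0.0 (shut) to 1.0 (fully open); "grasp_force": force on a finger pad.
Only numpy, scipy, OpenCV 4.12 (cv2) and the standard library are available. Lean on these libraries where they do the work, as an engineer would, in place of code of your own. Each camera call takes 0.05 s, during which the arm holds its last target. There are 200 camera calls.

## Task

The ratchet clamp on the plywood board still stands closed round the grey module. Open it fully with the fingertips: press down the ribbed release tab behind the sliding jaw and, keeping it down, push the jaw back along its bar until it meets the end stop, then let go so that the tab springs up again. Only press and push, gently: do not force the locked jaw, do not take hold of any part of it, and leave the module and the things round the board where they are.

Things in the scene. Friction and masses are not known exactly. Their poses are not given: they have to be found in the camera images.
- clamp: Plywood board, 360 x 150 x 12 mm, fixed, carrying a bar clamp. Origin: centre of its underside, on the desk; x along the bar in the opening direction, y across, z up. The bar (14 mm wide, top 40 mm above the desk, 3.5 mm teeth every 8 mm) runs along y = +40 mm. Fixed jaw: plate at x = -175 to -160 mm, 75 mm high. The module's bed is the part with y below 20 mm.
- jaw (a joint): Sliding jaw's place along the bar, m: 0 nearest the fixed jaw, 0.12 against the end stop; starts between 0 and 0.04. The jaw is a carriage with an upright plate (10 mm thick, top 74 mm above the desk) in front and a thumb plate at its rear. Slides with 2 N and light damping when released; with the tab up the ratchet locks it against opening.
- release (a joint): Turn of the release rocker, rad: 0 tab up (locked), 0.24 fully down (11 mm at the tab's middle). A spring holds it up: 2 N at the start, 6 N fully down. The pawl clears the teeth from about 0.10 (5 mm); 7 to 9 mm is a good press. Let go, it springs up and the pawl drops between the teeth (it may rest on a tooth's slope, up to 0.09).
- release_tab (a point): Middle of the top of the release tab, a ribbed aluminium plate 44 mm along the bar, 36 mm across, 58 mm above the desk when up. It rides on the jaw and turns about a pin 46 mm nearer the jaw plate and 27 mm lower, so its rear end sinks most. Axes as the clamp's when up.
- thumb_plate (a point): Middle of the upper front face of the thumb plate, where the jaw is pushed, 70 mm above the desk: an upright plate fixed to the jaw, 44 mm wide, 8 mm thick, top 81 mm, face to the clamp's -x. It stands 26 mm behind the tab's middle, 6 mm behind its end; the jaw plate's back is 120 mm in front of it, and nothing higher than the tab stands between.
- end_stop_face (a point): Middle of the end stop's face that the jaw's rear meets, 30 mm above the desk: a fixed steel block on the bar, 20 mm along it, 44 mm wide, top 48 mm above the desk. Axes as the clamp's.
- module: Grey rail module, 88 x 36 x 58 mm, standing loose on the board's bed between the fixed jaw and the sliding jaw, its long side across the board. Origin: centre of its underside. Not to be moved.
- module_slim: Slim light-grey rail module, 88 x 18 x 58 mm, standing loose on the desk beside the board (on the bed's side). Origin: centre of its underside. A bystander.
- tape_measure: Orange tape measure, 36 x 84 x 62 mm, standing loose on the desk beside the board (on the bed's side). Origin: centre of its underside. A bystander.
- marker: White marker pen with a blue cap, 135 mm long, 16 mm thick, lying loose on the desk beside the board (on the bar's side). Origin: underside of its middle. A bystander.
- stapler: Desk stapler, red over black, 32 x 135 x 46 mm, loose on the desk to the left. Origin: centre of its underside. A bystander.
- label_roll: Roll of white labels, 69 mm across, 40 mm high, loose on the desk at the back left. Origin: centre of its underside. A bystander.
- power_adapter: Black mains adapter block, 42 x 109 x 30 mm, loose on the desk to the right. Origin: centre of its underside. A bystander.

How it is judged:
On the way, in this order (a step that is already met when the one before it is completed fails the run):
1. the release tab is pressed while the jaw is still near its closed place (value of joint release above 0.1 rad and value of joint jaw below 0.07 m), for 0.1 s.
2. the jaw stands back against the end stop (value of joint jaw above 0.115 m), for 0.1 s.
At the end, for the whole second after the job is handed in: The jaw stands at rest within 5 mm of the end stop (joint above 0.115 of 0.12 m), the release tab has sprung up (below 0.10 rad), and the grey module still stands upright within 15 mm of where it was (value of joint jaw above 0.115 m and value of joint release below 0.1 rad and velocity of joint jaw between -0.005 and 0.005 m/s and distance of module from where it was at the start of the episode below 0.015 m and angle between module's own z axis and vertical below 0.1 rad); the robot touches nothing.
It fails at once if the grey module was moved, lifted or tipped (distance of module from where it was at the start of the episode above 0.015 m or angle between module's own z axis and vertical above 0.2 rad).
It fails at once if the clamp was forced or hit (fingers press on it with over 45 N) (contact force between the fingers and clamp above 45 N).
It fails at once if the thumb plate or the release tab was taken between the fingers (the grasp point lies inside it) instead of being pushed ((x of the grasp point in the frame of thumb_plate between 0 and 0.008 m and y of the grasp point in the frame of thumb_plate between -0.022 and 0.022 m and z of the grasp point in the frame of thumb_plate between -0.06 and 0.014 m) or (x of the grasp point in the frame of release_tab between -0.024 and 0.02 m and y of the grasp point in the frame of release_tab between -0.018 and 0.018 m and z of the grasp point in the frame of release_tab between -0.02 and 0.002 m)).
It fails at once if a bystander was shifted by over 20 mm or lifted (distance of any of module_slim, tape_measure, marker, stapler, label_roll, power_adapter from where it was at the start of the episode above 0.02 m).
It also fails if it takes over 38 s, if anything falls off the work surface, if the arm or the gripper's body presses on something with over 40 N, if the wrist force passes 120 N, or if a joint passes its speed limit or range.

## Working session

There is one attempt and no reset: what is moved stays moved. The work goes in short steps, Python scripts to look and compute and a tool call to move; the robot and the scene stay as the last step left them, time stands still between calls to the robot, and variables do not carry over. Pictures are saved under pics/ and viewed, at most 10 in all, crops included, and the job is handed in when it is done.

Besides the shell and the picture viewer there is one more tool, called by a JSON object that holds its "fn" and its "kwargs", one argument or row to a line. play_rows: Moves the arm, as the interface text tells. Its arguments: {"type":"object","properties":{"steps":{"type":"array"},"claw":{"type":"number"}},"required":["steps"]}

```bash
mkdir -p pics
cat > h.py <<'E'
import numpy as np,cv2
from scipy.spatial.transform import Rotation as R
from plant import manip,vision,order
def cam(n):
    i=vision.camera_info(n); p,d=vision.grab_frame(n); return i,p,d
def Rq(q): return R.from_quat([q[1],q[2],q[3],q[0]]).as_matrix()
def cloud(i,d):
    K=np.array(i["K"]); v,u=np.mgrid[:d.shape[0],:d.shape[1]]
    c=np.stack([(u-K[0,2])/K[0,0]*d,(v-K[1,2])/K[1,1]*d,d],-1)
    o=np.array(i["orientation"]); M=Rq(o) if o.size==4 else o
    return c@M.T+np.array(i["eye"])
E
python3 - <<'E'
from h import *
s=manip.state(); print(s)
for n in("top","side"):
    i,p,d=cam(n); print(n,i); cv2.imwrite(f"pics/{n}.png",p); np.save(n,cloud(i,d));
E
```

```text
{'time': 0.0, 'joint_pos': array([-1.32099799e+00,  5.33617929e-02,  1.61430960e+00, -9.77991893e-06,
        1.47597317e+00, -1.19048159e-01]), 'joint_vel': array([-0.00347781, -0.00054049, -0.00180122, -0.00095807, -0.00016424,
        0.00043581]), 'joint_efforts': array([ 3.63629961e-04, -3.93682051e+01, -3.70173383e+01, -5.73745365e-05,
        7.26628496e-03,  2.51039744e-06]), 'tool_pos': array([ 0.22515207, -0.58236894,  0.23005063]), 'tool_rot': array([-1.02344155e-03,  9.83041575e-01,  1.83379956e-01, -7.18809995e-05]), 'contact_force': array([0.30487412, 0.24311612, 0.09342972]), 'ft_torque': array([-0.04886899,  0.0408081 ,  0.00991388]), 'grasp_force': 0.0, 'gripper_width': 1.0017954319019478}
top {'K': array([[409.84961154,   0.        , 277.11110625],
       [  0.        , 409.84961154, 206.28600822],
       [  0.        ,   0.        ,   1.        ]]), 'eye': array([ 0.40189692, -0.04546144,  1.33617426]), 'orientation': array([-0.04733567,  0.71544513, -0.69556601,  0.0456675 ])}
side {'K': array([[414.07170462,   0.        , 280.15702097],
       [  0.        , 414.07170462, 213.85003681],
       [  0.        ,   0.        ,   1.        ]]), 'eye': array([0.27709214, 0.84588824, 0.85143017]), 'orientation': array([ 0.06704087, -0.13130462,  0.89456468, -0.42192256])}
```

View pics/top.png

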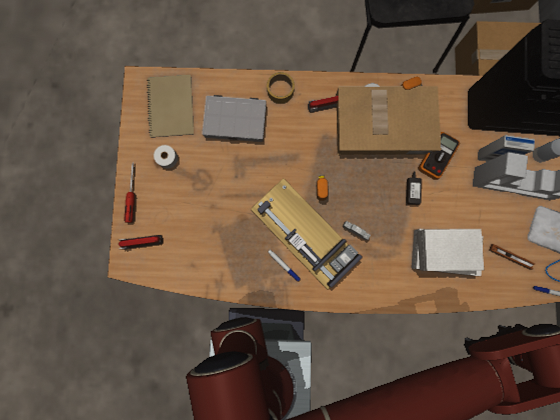

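View pics/side.png

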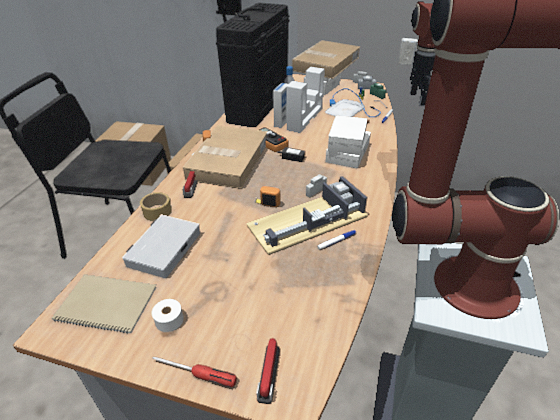

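The top view shows the board running from its fixed-jaw end near (345,270) to its end stop near (265,208), so it opens up-left. The release tab is around (290,235). Next I'll measure from the point cloud.

Run:
```python
from h import *
p=cv2.imread("pics/top.png"); c=np.load("top.npy")
sub=c[170:300,235:375]; z=sub[...,2]
hsv=cv2.cvtColor(p,cv2.COLOR_BGR2HSV)[170:300,235:375]
desk=np.median(c[150:180,210:250,2]); print("desk z",desk)
m=((z>0.007)&(z<0.11)).astype(np.uint8)
n,l,st,ce=cv2.connectedComponentsWithStats(m)
for k in range(1,n):
    if st[k,4]>60: print(k,st[k],cv2.minAreaRect(sub[l==k][:,:2].astype(np.float32)*1000))
k=1+np.argmax(st[1:,4]); P=sub[l==k]
(cx,cy),(w,h),a=cv2.minAreaRect((P[:,:2]*1000).astype(np.float32))
print(cx,cy,w,h,a)
cv2.imwrite("pics/topc.png",cv2.resize(p[170:300,235:375],None,fx=4.5,fy=4.5,interpolation=cv2.INTER_CUBIC))
```

```text
desk z 0.00035164993096814534
4 [ 82   7  12  24 237] ((640.32177734375, -182.53805541992188), (36.78468704223633, 78.87123107910156), 88.77404022216797)
5 [  16    9  112  111 5120] ((493.3655700683594, -132.23365783691406), (359.9332275390625, 154.47943115234375), 44.37359619140625)
23 [108  51  28  19 220] ((503.2286376953125, -294.5500793457031), (88.00389099121094, 20.717971801757812), 61.20221710205078)
33 [ 33  80  33  32 189] ((387.7957458496094, -67.92926788330078), (132.94259643554688, 13.61789321899414), 46.861045837402344)
493.3656005859375 -132.2336883544922 359.9332580566406 154.4794464111328 44.37358474731445
```

View pics/topc.png

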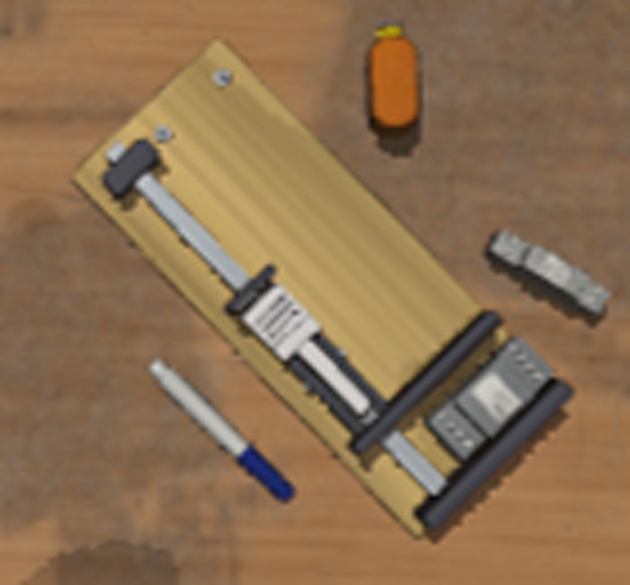

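Run:
```python
from h import *
p=cv2.imread("pics/top.png"); 
for name in("top","side"):
    c=np.load(name+".npy").reshape(-1,3)
    c=c[(np.hypot(c[:,0]-.493,c[:,1]+.132)<.22)]
    t=np.radians(44.37); O=np.array([.4934,-.1322])
    b=c[(c[:,2]>.008)&(c[:,2]<.016)]
    # keep near-board points
    e=np.array([np.cos(t),np.sin(t)]); f=np.array([-e[1],e[0]])
    q=np.c_[(b[:,:2]-O)@e,(b[:,:2]-O)@f]; b=b[(abs(q[:,0])<.19)&(abs(q[:,1])<.085)]
    print(name,"board",cv2.minAreaRect((b[:,:2]*1000).astype(np.float32)),np.median(b[:,2]))
    q=np.c_[(c[:,:2]-O)@e,(c[:,:2]-O)@f,c[:,2]]*1000
    for lab,lo,hi in(("thumb top",76,86),("tab",54,62),("jawtop",70,76),("stop",44,50)):
        s=q[(q[:,2]>lo)&(q[:,2]<hi)&(abs(q[:,1])<85)&(abs(q[:,0])<185)]
        s=s[s[:,0]>-145] 
        if lab in("tab","thumb top"): s=s[(abs(s[:,1]-40)<25)&(s[:,0]>-90)]
        if len(s): print(lab,len(s),np.percentile(s,[3,50,97],axis=0).round(1).tolist())
```

```text
top board ((494.333251953125, -131.09002685546875), (358.551513671875, 153.6907958984375), 46.24478530883789) 0.012094268664357477
thumb top 35 [[23.4, 21.0, 77.2], [26.8, 40.6, 80.8], [30.8, 58.0, 83.1]]
tab 174 [[-82.1, 22.7, 54.1], [-15.2, 39.4, 56.9], [17.9, 56.0, 60.5]]
jawtop 169 [[-142.2, -65.3, 70.2], [-102.7, -17.5, 72.9], [-96.0, 58.9, 75.9]]
stop 91 [[-135.5, -63.4, 44.1], [140.9, 40.6, 46.9], [157.1, 61.4, 49.8]]
side board ((492.7451171875, -132.3402862548828), (361.53662109375, 156.0057830810547), 45.27503204345703) 0.01288162683635441
thumb top 36 [[22.2, 21.0, 76.9], [27.6, 42.2, 80.1], [30.6, 61.2, 82.8]]
tab 169 [[-81.3, 24.2, 54.4], [-14.9, 42.0, 56.9], [30.0, 58.3, 60.4]]
jawtop 143 [[-143.6, -63.8, 70.2], [-102.4, -13.9, 73.0], [30.5, 58.5, 75.7]]
stop 150 [[-137.1, -45.0, 44.2], [29.7, 41.1, 47.4], [157.8, 63.7, 49.8]]
```

{"fn": "play_rows", "kwargs": {
  "steps": [
    [[10,-9,0,0,0,-0.5],[35,-31,4,0,0,-2],[63,-57,8,0,0,-4],[92,-83,13,0,0,-6],[121,-109,18,0,0,-8],[150,-135,24,0,0,-10],[179,-161,30,0,0,-11],[208,-187,36,0,0,-12],[237,-213,42,0,0,-14],[264,-238,48,0,0,-16],[285,-257,54,0,0,-17],[300,-270,60,0,0,-18]]
  ],
  "claw": -1
}}

```text
time: 1.1
tool_pos: [0.4082, -0.2195, 0.1707]
tool_rot: [-0.0, 0.942, 0.337, 0.0]
contact_force: [0.4, 0.3, -0.9]
gripper_width: 0.002
grasp_force: 0.0
```

{"fn": "play_rows", "kwargs": {
  "steps": [
    [[12,-5,4,0,0,-0.5],[35,-15,12,0,0,-2],[65,-29,20,0,0,-3],[95,-42,30,0,0,-4],[115,-51,37,0,0,-5],[126,-55,41,0,0,-5.5],[126,-55,41,0,0,-5.5],[126,-55,41,0,0,-5.5],[126,-55,41,0,0,-5.5]]
  ]
}}

```text
time: 1.85
tool_pos: [0.4707, -0.1015, 0.1307]
tool_rot: [0.0, 0.925, 0.379, 0.0]
contact_force: [1.2, 0.5, -0.1]
gripper_width: 0.003
grasp_force: 0.0
```

Run:
```python
from h import *
s=manip.state(); print(s["tool_pos"],s["tool_rot"],s["contact_force"],s["gripper_width"])
i,p,d=cam("wrist"); print(i); K=np.array(i["K"]); T=np.array(i["T_tool_cam"])
v,u=np.mgrid[:420,:560]; x=(u-K[0,2])/K[0,0]; y=(v-K[1,2])/K[1,1]; r=np.hypot(x,y)
k=np.where(r>1e-6,np.tan(np.minimum(r,1.5))/np.maximum(r,1e-6),1)
c=np.stack([x*k*d,y*k*d,d],-1)@T[:3,:3].T+T[:3,3]
w=c@Rq(s["tool_rot"]).T+s["tool_pos"]; w[d<=0]=np.nan; np.save("wrist",w)
cv2.imwrite("pics/w1.png",p)
# clamp-ish frame relative to TCP, yaw 45
e=np.array([1,1])/2**.5; f=np.array([-1,1])/2**.5
O=s["tool_pos"][:2]
for nm,W in(("wrist",w),("top",np.load("top.npy")),("side",np.load("side.npy"))):
    W=W.reshape(-1,3); q=np.c_[(W[:,:2]-O)@e,(W[:,:2]-O)@f,W[:,2]]*1000
    for lab,lo,hi,a,b in(("thumb",77,85,5,40),("face",66,76,5,40),("tab",54,62,-60,60),("stop",44,51,90,170),("jawtop",70,77,-150,-80)):
        t=q[(q[:,2]>lo)&(q[:,2]<hi)&(abs(q[:,1])<35)&(q[:,0]>a)&(q[:,0]<b)]
        if len(t)>5: print(nm,lab,len(t),np.percentile(t,[3,50,97],axis=0).round(1).tolist())
```

```text
[ 0.47068118 -0.10147257  0.13072066] [3.56789533e-04 9.25248991e-01 3.79360219e-01 2.66727875e-05] [ 1.24012254  0.51247492 -0.07512463] 0.0029517210851852356
{'K': array([[325.1922621 ,   0.        , 275.50500739],
       [  0.        , 325.1922621 , 209.9781908 ],
       [  0.        ,   0.        ,   1.        ]]), 'T_tool_cam': array([[ 5.64988985e-04, -9.46473578e-01, -3.22780804e-01,
         8.29514840e-02],
       [ 9.99999474e-01,  8.11003370e-04, -6.27684701e-04,
         1.06740709e-03],
       [ 8.55863305e-04, -3.22780280e-01,  9.46473538e-01,
        -1.43726361e-01],
       [ 0.00000000e+00,  0.00000000e+00,  0.00000000e+00,
         1.00000000e+00]])}
wrist thumb 865 [[17.7, -17.9, 77.8], [22.6, 1.1, 81.3], [25.7, 21.5, 82.8]]
wrist face 244 [[24.2, -18.4, 66.3], [25.1, 1.4, 71.5], [25.8, 21.7, 75.6]]
wrist tab 2623 [[-28.4, -15.3, 54.5], [-8.1, 1.6, 56.3], [25.0, 18.6, 58.7]]
wrist stop 1707 [[133.0, -17.8, 46.0], [141.6, 2.5, 48.9], [151.4, 22.9, 50.4]]
wrist jawtop 94 [[-110.9, -4.0, 71.2], [-105.0, -0.7, 74.3], [-102.0, 3.4, 75.9]]
top thumb 34 [[18.3, -17.1, 77.7], [21.3, 2.6, 80.8], [25.4, 19.9, 83.1]]
top tab 133 [[-55.5, -15.4, 54.1], [-14.1, 1.9, 56.8], [12.3, 18.2, 60.3]]
top stop 66 [[133.4, -17.1, 44.3], [142.5, 5.4, 47.3], [152.1, 23.4, 50.8]]
top jawtop 59 [[-110.5, -33.8, 70.5], [-106.0, -5.8, 73.4], [-101.5, 23.0, 76.5]]
side thumb 35 [[16.8, -17.2, 77.3], [21.9, 4.3, 80.4], [25.3, 24.5, 82.8]]
side face 23 [[21.9, -15.2, 66.5], [24.4, 5.2, 70.9], [26.5, 24.4, 75.0]]
side tab 136 [[-53.2, -13.7, 54.4], [-13.3, 5.0, 56.7], [24.9, 20.7, 60.6]]
side stop 68 [[134.3, -16.0, 44.5], [144.7, 7.4, 48.2], [152.8, 25.1, 50.3]]
side jawtop 48 [[-112.6, -32.6, 70.6], [-106.2, -3.5, 74.4], [-101.7, 24.1, 76.6]]
```

View pics/w1.png

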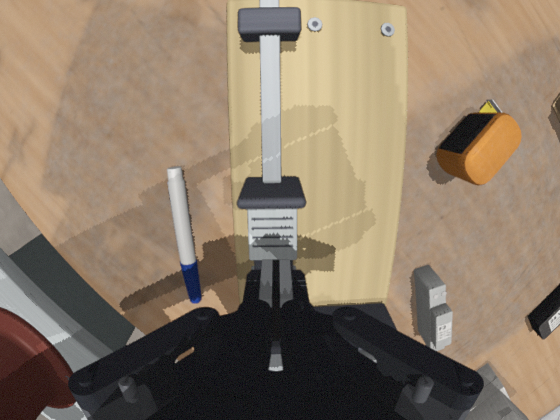

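The close view puts the thumb plate's face 17 mm ahead of the TCP, the bar about 2 mm to the left, and the tab just in front of the plate. In the picture the plate is at (272,192), the tab at (272,232) and the end stop at (270,22). I'll descend to just above the tab.

{"fn": "play_rows", "kwargs": {
  "steps": [
    [[0,0,5,0,0,0],[1,-1,16,0,0,-0.5],[2,-2,30,0,0,-0.5],[2,-2,44,0,0,-0.5],[2,-2,55,0,0,-0.5],[2,-2,62,0,0,-0.5],[2,-2,66,0,0,-0.5],[2,-2,68,0,0,-0.5],[2,-2,68,0,0,-0.5],[2,-2,68,0,0,-0.5]]
  ]
}}

```text
time: 2.73
tool_pos: [0.4713, -0.0982, 0.0629]
tool_rot: [0.0, 0.923, 0.384, 0.0]
contact_force: [0.7, -0.4, -0.5]
gripper_width: 0.0
grasp_force: 0.0
```

{"fn": "play_rows", "kwargs": {
  "steps": [
    [[0,0,1.5,0,0,0],[0,0,3,0,0,0],[0,0,4.5,0,0,0],[0,0,6,0,0,0],[0,0,7.5,0,0,0],[0,0,9,0,0,0],[0,0,10.5,0,0,0],[0,0,12,0,0,0],[0,0,13,0,0,0],[0,0,13,0,0,0],[0,0,13,0,0,0],[0,0,13,0,0,0]]
  ]
}}

```text
time: 3.73
tool_pos: [0.4711, -0.098, 0.0496]
tool_rot: [0.0, 0.923, 0.384, 0.0]
contact_force: [0.3, 2.0, 4.9]
gripper_width: -0.002
grasp_force: 2.3
```

Run:
```python
from h import *
s=manip.state(); print(s["tool_pos"],s["contact_force"])
i,p,d=cam("side"); c=cloud(i,d); K=np.array(i["K"])
cv2.imwrite("pics/s2.png",cv2.resize(p[165:255,240:375],None,fx=5,fy=5,interpolation=cv2.INTER_CUBIC))
```

```text
[ 0.47106129 -0.09797843  0.04956332] [0.26980077 2.00531361 4.91838158]
```

View pics/s2.png

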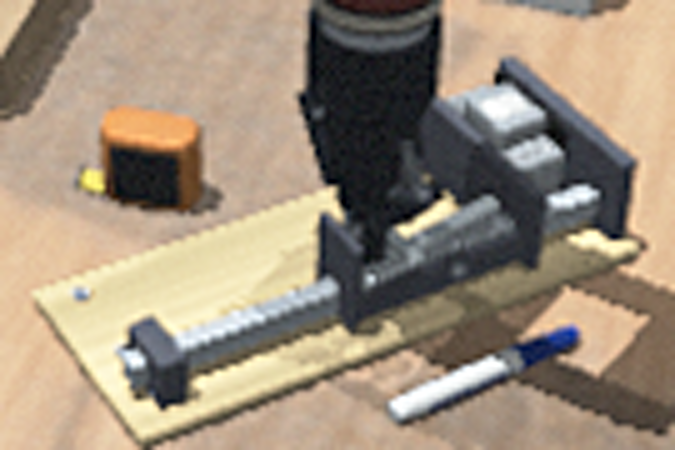

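The side view shows the fingertips on the tab, at about (375,255), with the tab pressed down and the thumb plate just to the left. The 4.9 N reading matches a press of about 8 mm. Now I'll push slowly.

{"fn": "play_rows", "kwargs": {
  "steps": [
    [[1,0,0,0,0,0],[2.5,0,0,0,0,0],[4,0,0,0,0,0],[6,0,0,0,0,0],[9,0,0,0,0,0],[13,0,0,0,0,0],[17,0,0,0,0,0],[21,0,0,0,0,0],[25,0,0,0,0,0],[29,0,0,0,0,0],[33,0,0,0,0,0],[37,0,0,0,0,0]]
  ]
}}

```text
time: 4.78
tool_pos: [0.4972, -0.0714, 0.0493]
tool_rot: [-0.0, 0.923, 0.384, -0.0]
contact_force: [-1.3, -1.4, 2.6]
gripper_width: -0.001
grasp_force: 1.5
```

{"fn": "play_rows", "kwargs": {
  "steps": [
    [[4,0,0,0,0,0],[8,0,0,0,0,0],[12,0,0,0,0,0],[16,0,0,0,0,0],[20,0,0,0,0,0],[24,0,0,0,0,0],[28,0,0,0,0,0],[32,0,0,0,0,0],[36,0,0,0,0,0],[40,0,0,0,0,0],[43,0,0,0,0,0],[45,0,0,0,0,0]]
  ]
}}

```text
time: 5.78
tool_pos: [0.529, -0.0395, 0.0494]
tool_rot: [-0.0, 0.923, 0.384, 0.0]
contact_force: [-2.2, -0.6, 3.0]
gripper_width: 0.002
grasp_force: 1.5
```

Next I'll push slowly toward the stop.

{"fn": "play_rows", "kwargs": {
  "steps": [
    [[2,0,0,0,0,0],[4,0,0,0,0,0],[6,0,0,0,0,0],[8,0,0,0,0,0],[10,0,0,0,0,0],[12,0,0,0,0,0],[14,0,0,0,0,0],[16,0,0,0,0,0],[18,0,0,0,0,0],[20,0,0,0,0,0],[21,0,0,0,0,0],[22,0,0,0,0,0]]
  ]
}}

```text
time: 6.78
tool_pos: [0.5443, -0.0241, 0.0493]
tool_rot: [-0.0, 0.923, 0.384, -0.0]
contact_force: [-2.6, -0.6, 3.5]
gripper_width: -0.004
grasp_force: 1.5
```

{"fn": "play_rows", "kwargs": {
  "steps": [
    [[1,0,0,0,0,0],[2,0,0,0,0,0],[2.5,0,0,0,0,0],[3,0,0,0,0,0],[3.5,0,0,0,0,0],[4,0,0,0,0,0],[4.5,0,0,0,0,0],[5,0,0,0,0,0],[5,0,0,0,0,0]]
  ]
}}

```text
time: 7.53
tool_pos: [0.5478, -0.0206, 0.0493]
tool_rot: [-0.0, 0.923, 0.384, 0.0]
contact_force: [-1.4, 0.6, 3.2]
gripper_width: 0.006
grasp_force: 1.6
```

{"fn": "play_rows", "kwargs": {
  "steps": [
    [[0.5,0,0,0,0,0],[1,0,0,0,0,0],[1.5,0,0,0,0,0],[2,0,0,0,0,0],[2.5,0,0,0,0,0],[3,0,0,0,0,0],[3,0,0,0,0,0],[3,0,0,0,0,0]]
  ]
}}

```text
time: 8.2
tool_pos: [0.5496, -0.0191, 0.0494]
tool_rot: [0.0, 0.923, 0.384, -0.001]
contact_force: [-4.8, -2.5, 4.8]
gripper_width: 0.001
grasp_force: 3.3
```

{"fn": "play_rows", "kwargs": {
  "steps": [
    [[0.5,0,0,0,0,0],[1,0,0,0,0,0],[1.5,0,0,0,0,0],[1.5,0,0,0,0,0],[1.5,0,0,0,0,0]]
  ]
}}

```text
time: 8.62
tool_pos: [0.5496, -0.0191, 0.0493]
tool_rot: [0.001, 0.923, 0.384, -0.002]
contact_force: [-8.8, -6.9, 8.1]
gripper_width: -0.0
grasp_force: 6.8
```

Run:
```python
from h import *
s=manip.state(); print(s["tool_pos"],s["contact_force"])
i,p,d=cam("side"); c=cloud(i,d); 
cv2.imwrite("pics/s3.png",cv2.resize(p[165:255,240:375],None,fx=5,fy=5,interpolation=cv2.INTER_CUBIC))
```

```text
[ 0.54955665 -0.01907934  0.04934141] [-8.75553569 -6.94217577  8.11267675]
```

View pics/s3.png

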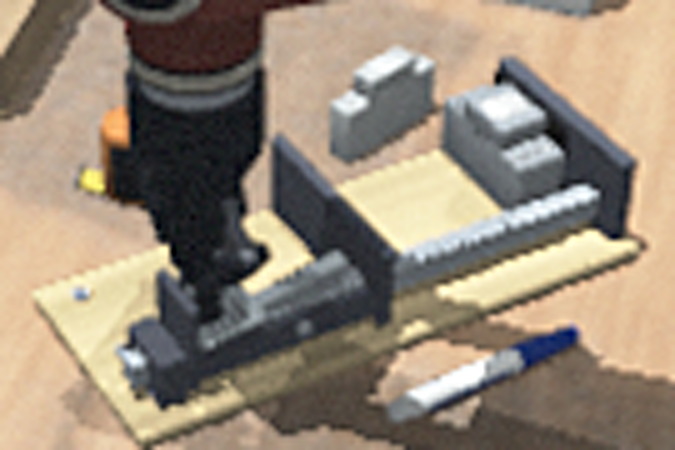

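The jaw is against the end stop: the thumb plate at (175,310) meets the block at (160,345), and the force rises without any motion. I'll lift straight up first so the tab springs while the jaw is held, then clear away.

{"fn": "play_rows", "kwargs": {
  "steps": [
    [[-1,0,0,0,0,0],[-1,0,-2,0,0,0],[-1,0,-4,0,0,0],[-1,0,-7,0,0,0],[-1,0,-10,0,0,0],[-2,0,-14,0,0,0],[-4,0,-20,0,0,0],[-5,0,-30,0,0,0],[-5,0,-45,0,0,0],[-5,0,-65,0,0,0],[-5,0,-85,0,0,0],[-5,0,-100,0,0,0]]
  ]
}}

```text
time: 9.67
tool_pos: [0.5487, -0.0209, 0.1527]
tool_rot: [0.001, 0.923, 0.384, 0.002]
contact_force: [0.6, 0.0, 1.0]
gripper_width: 0.001
grasp_force: 0.0
```

{"fn": "play_rows", "kwargs": {
  "steps": [
    [[-20,0,-5,0,0,0],[-50,0,-5,0,0,0],[-75,0,-5,0,0,0],[-80,0,-5,0,0,0],[-80,0,-5,0,0,0],[-80,0,-5,0,0,0]]
  ]
}}

```text
time: 10.17
tool_pos: [0.4917, -0.0776, 0.1554]
tool_rot: [0.0, 0.924, 0.383, 0.001]
contact_force: [0.6, -0.2, 1.2]
gripper_width: -0.001
grasp_force: 0.0
```

Run:
```python
from h import *
s=manip.state(); print(s["tool_pos"],s["contact_force"])
e=np.array([1,1])/2**.5; f=np.array([-1,1])/2**.5; O=np.array([.47068,-.10147])
i,p,d=cam("wrist"); K=np.array(i["K"]); T=np.array(i["T_tool_cam"])
v,u=np.mgrid[:420,:560]; x=(u-K[0,2])/K[0,0]; y=(v-K[1,2])/K[1,1]; r=np.hypot(x,y)
k=np.where(r>1e-6,np.tan(np.minimum(r,1.5))/np.maximum(r,1e-6),1)
w=(np.stack([x*k*d,y*k*d,d],-1)@T[:3,:3].T+T[:3,3])@Rq(s["tool_rot"]).T+s["tool_pos"]; w[d<=0]=np.nan
cv2.imwrite("pics/w2.png",p)
i,p,d=cam("side"); cv2.imwrite("pics/s4.png",cv2.resize(p[165:255,240:375],None,fx=5,fy=5,interpolation=cv2.INTER_CUBIC))
for W in(w,cloud(i,d)):
    W=W.reshape(-1,3); q=np.c_[(W[:,:2]-O)@e,(W[:,:2]-O)@f,W[:,2]]*1000
    for lab,lo,hi,a,b in(("thumb",77,86,100,150),("tab",45,66,85,115),("tab end",45,66,108,116),("stop",44,52,120,170)):
        t=q[(q[:,2]>lo)&(q[:,2]<hi)&(abs(q[:,1])<(12 if "tab" in lab else 30))&(q[:,0]>a)&(q[:,0]<b)]
        if len(t)>5: print(lab,len(t),np.percentile(t,[3,50,97],axis=0).round(1).tolist())
```

```text
[ 0.49170375 -0.07761411  0.15535811] [ 0.59657172 -0.16853951  1.15570228]
thumb 788 [[124.4, -17.4, 78.2], [128.3, 2.8, 81.5], [132.3, 22.5, 83.2]]
tab 1344 [[86.0, -11.1, 57.7], [100.2, 0.0, 59.1], [114.2, 11.5, 60.6]]
tab end 362 [[108.3, -11.0, 57.8], [112.0, 0.0, 59.0], [115.7, 11.1, 60.4]]
stop 1269 [[135.7, -17.9, 47.2], [143.6, 2.3, 49.0], [151.7, 23.3, 50.4]]
thumb 33 [[125.2, -16.3, 77.8], [130.6, 6.6, 81.5], [133.2, 23.6, 84.6]]
tab 58 [[85.2, -10.5, 55.9], [98.5, 1.2, 58.7], [113.3, 11.3, 62.5]]
tab end 11 [[109.1, -5.6, 56.8], [111.6, 2.2, 59.0], [114.1, 11.7, 60.6]]
stop 86 [[132.0, -15.8, 45.0], [143.2, 7.1, 48.3], [152.7, 25.5, 51.6]]
```

View pics/s4.png

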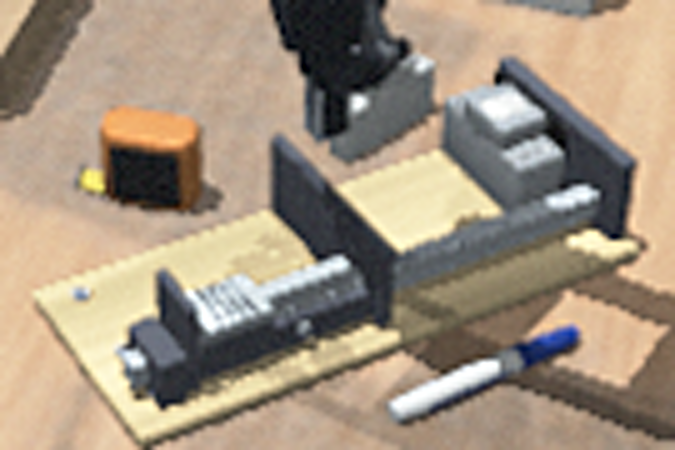

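The jaw stands against the end stop: its rear is at 132–133 mm and the stop face at about 133 mm. The tab is up and level at 59 mm, at (230,300). The module is unmoved at (515,145), and the arm is clear.

```bash
python3 -c "
from plant import order; print(order.job_done())"
```

```text
the job is handed in; nothing more can be done
None
```

The clamp is fully open: the jaw is against the end stop, the tab has sprung up, the module and nearby things look unmoved in the last view, and the job is handed in (no verdict was returned).

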